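# Set the cake turntable's speed and start it

### The job

Restart the motorised cake turntable at speed 3: with a fingertip push the pointer handle of its speed selector all the way back to off, then push it up three clicks to speed 3 (three dots) and leave it there, and only then press the start button fully down and let it come up again. Only push and press: do not pinch the handle, and leave the two moulds and the glass tumbler where they stand.

Things in the scene. Friction and masses are not known exactly. Their poses are not given: they have to be found in the camera images.
- turntable: The machine, fixed on the work surface at a different place and yaw each time. Origin on the surface right under the selector's axis; z up. Control deck: aluminium box, flat top 60 mm up, x -125 to +105 mm, y -105 to +105 mm. A round steel plate (radius 125 mm, top 75 mm up) is centred at x -10, y +235 mm. With yaw 0 its x points away from the robot.
- off_mark (a point): Middle of the printed off mark on the deck (60 mm up), a short black radial bar 72 mm from the selector's axis, at +75 degrees from the machine's x towards its y. Clockwise from it (seen from above), 30 degrees apart, follow radial rows of 1, 2, 3, 4 and 5 black dots for the speeds; 5 dots at -75 degrees. The handle points at the mark of its position.
- selector (a joint): Angle of the selector (rad), growing clockwise seen from above: 0 = off (hard stop), then a click every 0.5236 rad: 0.524 speed 1, 1.047 speed 2, 1.571 speed 3, 2.094 speed 4, 2.618 speed 5 (hard stop). It starts at one of speeds 1 to 5. A detent of about 0.1 N m (2.5 N at 40 mm) holds each position; pushed past half-way it snaps to the next by itself.
- selector_pivot (a point): Point on the selector's vertical axis, 77 mm above the work surface, 17 mm above the deck. Its x axis turns with the selector and points along the handle to its tip; z up. Black hub of 20 mm radius, 25 mm high, with one straight pointer handle 16.5 mm wide, from 12 mm behind the axis to 56 mm in front, its underside 4 to 5 mm and its top 30 mm above the deck.
- selector_tip (a point): Middle of the end face of the pointer handle, 56 mm from the axis, 77 mm above the work surface. Axes as selector_pivot. The handle's flank on the +y side is pushed to turn it clockwise, to higher speeds; the flank on the -y side to turn it back towards off.
- start (a joint): Travel of the start button in m: 0 up, 0.005 fully down; a spring brings it up again. Fully down takes about 5 N.
- start_top (a point): Centre of the top of the start button when up, 21 mm above the deck: a grey cap of 13 mm radius in a round black housing (radius 21 mm, 12 mm high), at x -90, y -35 mm of the turntable's frame, on the robot's side of the selector. The point moves down with the cap. Press it straight down.
- mould_a: Loose white mould cup, 60 mm across and 45 mm high, standing on the round plate. Origin: centre of its underside. Leave alone.
- mould_b: Second such mould cup on the round plate. Origin: centre of its underside. Leave alone.
- tumbler: Loose glass tumbler, 70 mm across and 95 mm high, standing on the work surface to the right (-y side) of the deck. Origin: centre of its underside. Leave alone.

How it is judged (in metres and radians):
On the way, in this order (a step that is already met when the one before it is completed fails the run):
1. the selector is turned back to off (within 0.12 rad of the off stop) (value of joint selector below 0.12 rad), for 0.2 s.
2. the selector rests in the click of speed 3 (within 0.12 rad) (value of joint selector between 1.451 and 1.691 rad), for 0.3 s.
3. with the selector at speed 3, the start button is pressed down (at least 3.5 of its 5 mm) (all of step 2 and value of joint start above 0.0035 m).
At the end, for the whole second after the job is handed in: The selector rests at speed 3 (1.571 rad, within 0.12 rad), the start button is up again (within 1 mm), and both moulds and the tumbler stand upright within 15 mm of where they were (all of step 2 and velocity of joint selector between -0.1 and 0.1 rad/s and value of joint start below 0.001 m and distance of each of mould_a, mould_b, tumbler from where it was at the start of the episode below 0.015 m and angle between each of mould_a, mould_b, tumbler's own z axis and vertical below 0.1 rad); the robot touches nothing.
It fails at once if the start button is pressed (beyond 2.5 mm) while the selector is not at speed 3 (value of joint start above 0.0025 m and (value of joint selector below 1.4 rad or value of joint selector above 1.74 rad)).
It fails at once if the handle is pinched (more than 3 N of the fingers on both flanks at once) (contact force between the fingers and selector_c2 above 3 N and contact force between the fingers and selector_c3 above 3 N).
It fails at once if a mould or the tumbler is lifted, carried or shoved (more than 20 mm) (distance of any of mould_a, mould_b, tumbler from where it was at the start of the episode above 0.02 m).
It also fails if it takes over 64 s, if anything falls off the work surface, if the arm or the gripper's body presses on something with over 40 N, if the wrist force passes 120 N, or if a joint passes its speed limit or range.

### The arm

A 6-joint arm with a two-finger parallel gripper is mounted at the origin on the work surface. World frame = base frame: x ahead of the robot, y to its left, z up, the work surface at z = 0. Lengths are in mm, angles in rad, forces in N, time in s.
With the tool pointing down it reaches from about 300 to 775 mm from the base axis. Payload 14.6 kg.
Tool frame: the origin (TCP) lies on the centre line of the jaws, within the pads' length; the fingertips stand 19 mm ahead of it and the grasp point (between the pads) is the TCP (bot.tip_reach is the distance from the TCP to the fingertips, in mm); z points along the fingers, y is the line along which they close (so a half turn about z gives the same grasp; the last joint's range is limited). The gripper opens to 85 mm and grips with 20 to 120 N. Pads are 22 mm wide; open, the fingers measure 114 mm over their backs; the gripper's body (76 mm by 85 mm) begins 54 mm behind the grasp point. The pads swing forward as they close: fully open they stand 13 mm farther back than shut.
Start: joints at [1.164, 0.3, 1.521, -0, 1.321, -0.067], TCP at [183.311, 518.543, 250.281] pointing down, gripper open.
Joint ranges: [-3.03, 3.03], [-0.79, 2.21], [0.23, 2.52], [-1.04, 4.18], [0, 3.07], [-2.55, 2.55]. Speed limits (rad/s): [2.22, 2.22, 2.57, 3.14, 3.14, 3.14].

### API

Orientations are given as a unit quaternion [w, x, y, z].
In Python, from rig import bot gives the robot as it stands. Calls block until the motion is done:
- bot.move_to(position, orientation): joint-space move of the TCP to a pose.
- bot.servo_line(position, attitude=None, speed=150, until_force=None): straight line of the TCP; attitude=None keeps the orientation; speed is the mean speed in mm/s. With until_force (N) it stops when the force on the tool has changed by that much, and returns True; else False.
- bot.move_joints(angles): joint-space move.
- bot.move_gripper(opening, grip_force=None): finger opening in mm; grip_force is the grip in N (None keeps the last); returns when the fingers have stopped.
- bot.dwell(seconds).
- bot.ik(position, orientation): joint angles nearest the present ones, or None.
- bot.read_state(): the state.
- bot.read_camera(name): name is "scene" or "side" or "wrist"; returns a dict with "image" (480x640x3 uint8, blue, green, red), "depth" (480x640 float32, mm along the optical axis (not along the pixel's ray), 0 where there is no reading), "fovy" (degrees; the focal length in pixels is half the picture's height over the tangent of half this angle, whatever the lens; pixels are square), "cx", "cy" (the principal point, pixels), "eye" and "attitude" of the camera in the world; the wrist camera has in their place "mount" (4x4, takes a point from camera to tool coordinates, whose origin is the TCP and whose axes are the flange's). Camera axes: x right, y down, z forward; pixel columns grow to the right and rows downward; lengths in mm; the calibration is good to about 2 mm. A picture is of the moment at which its call begins: read the wrist's pose just before it.
A pose or a line that the arm cannot do raises bot.MotionError and nothing moves.
- bot.finish_job(): hands the job in; it is judged then, once.
The state is a dict: "clock": time; "joint_positions": joint angles; "qvel": joint speeds; "effort": joint torques, N m; "ee_pos": TCP position; "tool_rot": TCP orientation; "ft_force": force on the tool from outside, world axes, zero at the start; "moment": the same for the moment, N m; "grip_width": finger opening in mm; "grip_force": force on a finger pad.
Only numpy, scipy, OpenCV 4.12 (cv2) and the standard library are available. Lean on these libraries where they do the work, as an engineer would, in place of code of your own. Each camera call takes 0.05 s, during which the arm holds its last target. There are 200 camera calls.

## Working session

There is one attempt and no reset: what is moved stays moved. The work goes in short steps, each a Python script; the robot and the scene stay as the last script left them, time stands still between calls to the robot, and variables do not carry over. Pictures are saved under pics/ and viewed, at most 10 in all, crops included, and the job is handed in when it is done.

```bash
mkdir -p pics; cat > h.py <<'E'
from rig import bot
import numpy as np, cv2
from scipy.spatial.transform import Rotation as R
def rot(q): return R.from_quat(np.array(q)[[1,2,3,0]]).as_matrix()
def cloud(name):
    s=bot.read_state(); c=bot.read_camera(name); d=c["depth"]; f=240/np.tan(np.radians(c["fovy"])/2)
    v,u=np.mgrid[:480,:640]
    p=np.stack([(u-c["cx"])/f*d,(v-c["cy"])/f*d,d],-1)
    if "mount" in c:
        M=np.array(c["mount"]); p=p@M[:3,:3].T+M[:3,3]; p=p@rot(s["tool_rot"]).T+np.array(s["ee_pos"])
    else: 
        a=np.array(c["attitude"]); A=a if a.shape==(3,3) else rot(a); p=p@A.T+np.array(c["eye"])
    p[d==0]=np.nan
    return c["image"],p
E
python3 - <<'E'
from h import *
for n in ["scene","side","wrist"]:
    im,p=cloud(n); cv2.imwrite(f"pics/{n}.png",im); np.save(n,p); print(n,[np.nanpercentile(p[...,i],[1,50,99]).round() for i in range(3)])
s=bot.read_state();print(s["clock"],s["tool_rot"],s["grip_width"])
E
```

```text
scene [array([-1666.,   557.,  1114.]), array([-1538.,   -12.,   561.]), array([-752.,    1.,  305.])]
side [array([-196.,  593., 2230.]), array([-1557.,  -266.,   387.]), array([-753.,    1.,  312.])]
wrist [array([-73., 169., 605.]), array([129., 526., 900.]), array([-244.,    2.,  333.])]
0.15 [-8.51950648e-05  1.69096141e-01  9.85599471e-01 -4.13614953e-04] 85.52050433679251
```

View pics/scene.png

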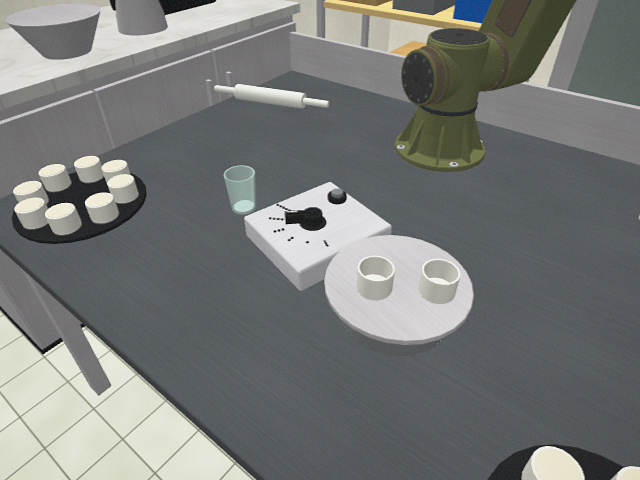

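View pics/side.png

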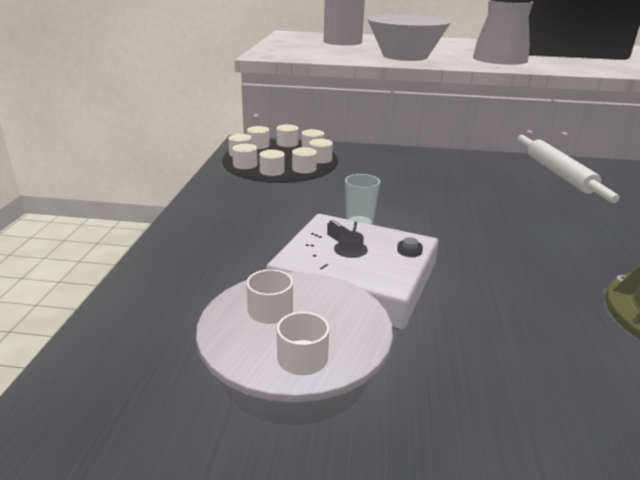

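The scene view shows the deck with its hub at about (312,217) and the handle pointing left to (287,217). The off bar is at (326,243), the button at (337,195), the tumbler at (240,190), and the moulds at (376,277) and (440,280). The side view agrees. Next I'll measure the machine pose.

```bash
python3 - <<'E'
from h import *
for n in ["scene","side"]:
    p=np.load(n+".npy"); im=cv2.imread(f"pics/{n}.png"); x,y,z=p[...,0],p[...,1],p[...,2]
    roi=(x>250)&(x<900)&(y>-400)&(y<400)
    deck=roi&(abs(z-60)<4); pl=roi&(abs(z-75)<4)
    def big(m):
        k,l,st,_=cv2.connectedComponentsWithStats(m.astype(np.uint8)); return l==1+np.argmax(st[1:,4])
    dk=big(deck); P=p[dk]; r=cv2.minAreaRect(P[:,:2].astype(np.float32)); print(n,"deck",r,np.median(P[:,2]))
    q=p[big(pl)]; h=cv2.convexHull(q[:,:2].astype(np.float32)); print("plate",cv2.minEnclosingCircle(h),np.median(q[:,2]))
    dark=im.max(2)<70
    # handle/hub and button tops
    for lo,hi in [(83,94)]:
        m=roi&(z>lo)&(z<hi)&dark; Q=p[m]; Q=Q[np.hypot(*(Q[:,:2]-np.array(r[0])).T)<140]; print("hub/handle",len(Q),Q.mean(0),Q.min(0),Q.max(0))
    m=(roi&(abs(z-60)<5)&dark)
    k,l,st,c=cv2.connectedComponentsWithStats(m.astype(np.uint8))
    for i in range(1,k): 
        if st[i,4]>3 and st[i,4]<300: print(c[i].round(),st[i,4],p[l==i].mean(0).round(1))
    m=roi&(z>10)&(z<110)&~deck
    for nm,lo,hi in [("mould",112,124),("tumbler",20,100)]:
        mm=roi&(z>lo)&(z<hi)
        if nm=="tumbler": mm&=~cv2.dilate((dk|big(pl)).astype(np.uint8),np.ones((25,25))).astype(bool)
        k,l,st,c=cv2.connectedComponentsWithStats(mm.astype(np.uint8))
        for i in range(1,k):
            if st[i,4]>40: print(nm,c[i].round(),st[i,4],p[l==i].mean(0).round(),p[l==i].min(0).round(),p[l==i].max(0).round())
E
```

```text
scene deck ((530.3720703125, -21.152801513671875), (211.45431518554688, 231.21322631835938), 74.36067199707031) 60.550351877143896
plate ((594.6948852539062, 203.46910095214844), 125.5341567993164) 75.51861729962707
hub/handle 253 [550.37830297 -28.92512255  86.9835776 ] [522.35688575 -60.85826814  83.05798019] [581.35636841  -5.36718285  91.98751322]
[344. 201.] 4 [443.8 -14.   63.2]
[334. 203.] 4 [461.3 -26.5  63.8]
[339. 203.] 5 [455.3 -18.8  63.6]
[315. 225.] 125 [545.5 -13.   61.8]
[326. 244.] 5 [577.   39.6  61.2]
mould [375. 270.] 387 [633. 181. 118.] [601. 151. 112.] [662. 210. 123.]
mould [440. 273.] 427 [576. 268. 118.] [544. 237. 112.] [606. 296. 123.]
tumbler [239. 183.] 965 [ 538. -234.   74.] [ 497. -273.   21.] [ 569. -202.   98.]
tumbler [375. 275.] 68 [611. 170.  81.] [605. 162.  77.] [620. 179.  86.]
tumbler [439. 278.] 67 [552. 259.  81.] [547. 252.  77.] [559. 267.  88.]
side deck ((528.8621826171875, -21.010726928710938), (211.88697814941406, 228.43226623535156), 73.711669921875) 60.760754174075544
plate ((592.9972534179688, 204.79417419433594), 126.4880142211914) 75.58508912200676
hub/handle 80 [563.64278611 -42.11761529  87.03402571] [522.52209713 -59.7866034   83.15009453] [580.57789621  -9.56567274  90.51038971]
mould [269. 285.] 645 [631. 183. 117.] [601. 151. 112.] [661. 213. 122.]
mould [302. 331.] 814 [575. 269. 117.] [545. 238. 112.] [604. 299. 122.]
tumbler [362. 191.] 1083 [ 533. -228.   78.] [ 500. -273.   37.] [ 567. -200.   97.]
tumbler [268. 288.] 180 [639. 156.  92.] [623. 151.  82.] [650. 163. 100.]
tumbler [302. 335.] 346 [579. 242.  88.] [563. 238.  78.] [594. 248. 100.]
tumbler [296. 412.] 147 [577. 300.  22.] [544. 290.  20.] [611. 306.  26.]
```

The fit gives yaw of about -16° and origin of about (539.2,-23.8). The predicted off mark (576.3,37.9) against the measured (577,39.6) agrees. The handle appears to be at speed 3. I'll check the pose and handle with a wrist view from above.

```bash
cat >> h.py <<'E'
Y=np.radians(-16.0); O=np.array([539.2,-23.8])
def W(xy): c,s=np.cos(Y),np.sin(Y); return O+np.array([[c,-s],[s,c]])@np.array(xy)
def down(a):  # tool z down, tool x along world heading a (rad)
    x=np.array([np.cos(a),np.sin(a),0]); z=np.array([0,0,-1.]); q=R.from_matrix(np.stack([x,np.cross(z,x),z],1)).as_quat(); return [q[3],*q[:3]]
E
python3 - <<'E'
from h import *
c=bot.read_camera("wrist"); print(np.round(c["mount"],3).tolist(), bot.tip_reach)
print("heading now",np.degrees(np.arctan2(*rot(bot.read_state()["tool_rot"])[[1,0],0])))
for a in range(-180,180,30):
    j=bot.ik([*W([42*np.cos(0),0]),250],down(np.radians(a))); print(a,None if j is None else np.round(j,2))
M=np.array(c["mount"]); 
a=np.radians(160.)
Rm=rot(down(a)); off=(Rm@M[:3,3])[:2]; t=[*(O+[10,-5]-off),280]
print(t, bot.ik(t,down(a)))
bot.move_to(t,down(a))
im,p=cloud("wrist"); np.save("w2",p); cv2.imwrite("pics/w2.png",im)
z=p[...,2]
m=(abs(z-90)<3.5)&(im.max(2)<80)&(np.hypot(p[...,0]-O[0],p[...,1]-O[1])<75)
print(m.sum(),p[m].mean(0)); 
print(cv2.minAreaRect(p[m][:,:2].astype(np.float32)))
d=(abs(z-60.5)<4)&(im.max(2)<80)
k,l,st,cc=cv2.connectedComponentsWithStats(d.astype(np.uint8))
for i in range(1,k):
    if 10<st[i,4]<2000:
        q=p[l==i].mean(0); v=q[:2]-O; print(cc[i].round(),st[i,4],q.round(1),"r",np.hypot(*v).round(1),"ang",(np.degrees(np.arctan2(v[1],v[0]))+16).round(1))
b=(abs(z-81)<3)&(np.hypot(*(p[...,:2]-W([-90,-35])).transpose(2,0,1))<25)
print("button",b.sum(),cv2.minEnclosingCircle(p[b][:,:2].astype(np.float32)) if b.any() else 0,W([-90,-35]))
print(bot.read_state()["clock"])
E
```

```text
[[0.0, -0.965, -0.261, 66.001], [1.0, -0.0, 0.001, -0.127], [-0.001, -0.261, 0.965, -125.399], [0.0, 0.0, 0.0, 1.0]] 19.0
heading now 160.53182709954103
-180 [-0.12  0.37  1.43 -0.    1.34 -1.69]
-150 [-0.12  0.37  1.43 -0.    1.34 -2.22]
-120 None
-90 None
-60 [-0.12  0.37  1.43 -0.    1.34  2.49]
-30 [-0.12  0.37  1.43 -0.    1.34  1.97]
0 [-0.12  0.37  1.43 -0.    1.34  1.45]
30 [-0.12  0.37  1.43 -0.    1.34  0.92]
60 [-0.12  0.37  1.43 -0.    1.34  0.4 ]
90 [-0.12  0.37  1.43 -0.    1.34 -0.12]
120 [-0.12  0.37  1.43 -0.    1.34 -0.65]
150 [-0.12  0.37  1.43 -0.    1.34 -1.17]
[np.float64(611.2640527528317), np.float64(-51.25381889142716), 280] [-1.43355226e-01  4.24396034e-01  1.28416689e+00 -4.44089210e-16
  1.43302973e+00 -1.36508570e+00]
1834 [547.69838396 -32.59563674  89.25497488]
((554.6126708984375, -33.81421661376953), (38.1413688659668, 74.25254821777344), 55.494659423828125)
[318. 135.] 930 [537.3 -20.7  62.9] r 3.6 ang 136.8
[388. 153.] 54 [576.7  38.4  62.8] r 72.6 ang 74.9
[254. 160.] 23 [538.3 -87.5  62.6] r 63.7 ang -74.8
[247. 163.] 27 [538.3 -95.8  62.8] r 72.0 ang -74.7
[238. 166.] 26 [ 538.2 -104.3   63. ] r 80.5 ang -74.7
[231. 169.] 24 [ 538.1 -112.9   62.8] r 89.1 ang -74.7
[223. 172.] 23 [ 538.  -121.5   62.5] r 97.7 ang -74.7
[364. 182.] 25 [595.4   7.4  62.8] r 64.3 ang 45.0
[274. 188.] 23 [570.5 -79.3  62.9] r 63.7 ang -44.6
[269. 195.] 24 [574.8 -86.9  62.7] r 72.5 ang -44.6
[263. 201.] 25 [578.8 -94.3  62.9] r 80.8 ang -44.7
[336. 200.] 23 [603.3 -24.6  63. ] r 64.1 ang 15.3
[304. 203.] 22 [594.4 -56.4  62.7] r 64.1 ang -14.6
[258. 207.] 23 [ 582.9 -101.7   62.7] r 89.3 ang -44.7
[338. 208.] 22 [611.9 -24.8  63. ] r 72.7 ang 15.2
[302. 211.] 22 [601.6 -60.8  62.8] r 72.6 ang -14.6
[301. 219.] 21 [608.9 -65.   62.8] r 81.0 ang -14.6
button 761 ((443.91558837890625, -32.75997543334961), 12.9993257522583) [443.03913991 -32.63679733]
2.775
```

View pics/w2.png

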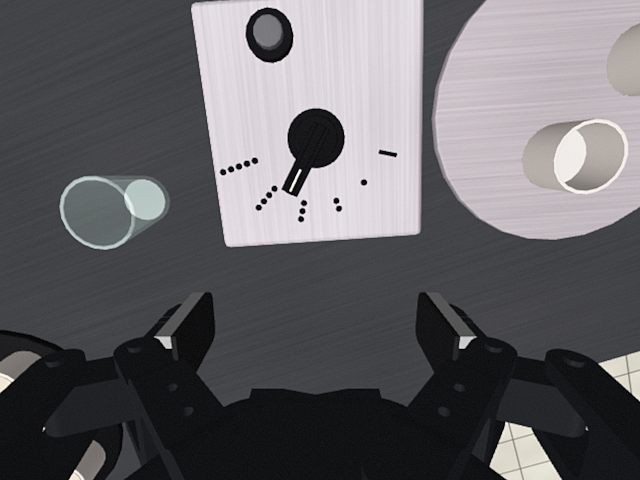

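```bash
python3 - <<'E'
from h import *
p=np.load("w2.npy"); v=p[...,:2]-O; r=np.hypot(v[...,0],v[...,1]); z=p[...,2]
print(p[188,290],p[180,295])
m=(r>25)&(r<62)&(z>75)&(z<95)
q=v[m]; a=np.degrees(np.arctan2(q[:,1],q[:,0]))+16
for lo in range(25,62,6):
    s=(r[m]>=lo)&(r[m]<lo+6)&(abs(z[m]-90)<3); print(lo,s.sum(),np.median(a[s]) if s.any() else 0)
E
```

```text
[573.48451171 -60.93837913  92.86315045] [568.31105428 -54.10411489  91.9655721 ]
25 121 -30.19729687073623
31 118 -29.780256482202773
37 112 -30.028140773939956
43 110 -30.74027279395071
49 109 -30.444700456294022
55 29 -30.050908506326778
61 0 0
```

The marks sit within 0.4° of their expected angles and the button is within 1 mm. The handle reads about -30°, between 3 and 4. I'll push it back to off in small arc steps with closed fingers and then look again.

```bash
cat >> h.py <<'E'
def pose(phi,g,z,r=42):  # phi: local handle angle deg, g: offset along handle +y, finger aligned with the handle
    f=np.radians(phi); x=W([r*np.cos(f)-g*np.sin(f), r*np.sin(f)+g*np.cos(f)])
    return [*x,z],down(f+Y)
def arc(p0,p1,g,z,n,speed=60):
    for f in np.linspace(p0,p1,n+1)[1:]:
        hit=bot.servo_line(*pose(f,g,z),speed=speed,until_force=20); s=bot.read_state()
        print(round(f),hit,np.round(s["ft_force"],1),round(s["clock"],1))
        if hit: return False
    return True
def look(name):
    a=np.radians(-20.); c=bot.read_camera("wrist"); M=np.array(c["mount"]); Rm=rot(down(a)); off=(Rm@(M[:3,3]+M[:3,2]*150))[:2]
    bot.move_to([*(O+[5,0]-off),230],down(a)); im,p=cloud("wrist"); cv2.imwrite(f"pics/{name}.png",im)
    v=p[...,:2]-O; r=np.hypot(v[...,0],v[...,1]); m=(r>28)&(r<58)&(abs(p[...,2]-91)<4)
    q=v[m]; print("handle",m.sum(),np.median(np.degrees(np.arctan2(q[:,1],q[:,0])))+16, bot.read_state()["clock"])
E
python3 - <<'E'
from h import *
bot.move_gripper(0,20); print(bot.read_state()["grip_width"])
bot.move_to(*pose(-30,-32,180))
bot.servo_line(pose(-30,-32,90)[0],speed=120,until_force=15); print(bot.read_state()["ee_pos"],bot.read_state()["clock"])
ok=arc(-30,72,-23,90,11)
s=bot.read_state()
bot.servo_line([*s["ee_pos"][:2],200],speed=200)
look("l1")
E
```

```text
0.045558082763476684
[545.74419314 -76.31563802  90.71221264] 7.4
-21 False [-0.1 -0.2  1. ] 7.8
-11 False [-1.5 -1.1  0.6] 8.1
-2 False [ 0.2  0.5 -0.3] 8.4
7 False [0.4 0.8 0.3] 8.8
16 False [-0.5  0.1  0.9] 9.1
26 False [ 0.  -1.5 -0.2] 9.4
35 False [-0.2 -0.9  0.6] 9.7
44 False [-0.9 -0.3  0.3] 10.0
53 False [ 0.3 -0.4  0.4] 10.3
63 False [ 0.9 -1.  -0.2] 10.6
72 False [0.6 0.1 0.2] 10.9
handle 765 74.06059577587135 12.8917
```

View pics/l1.png

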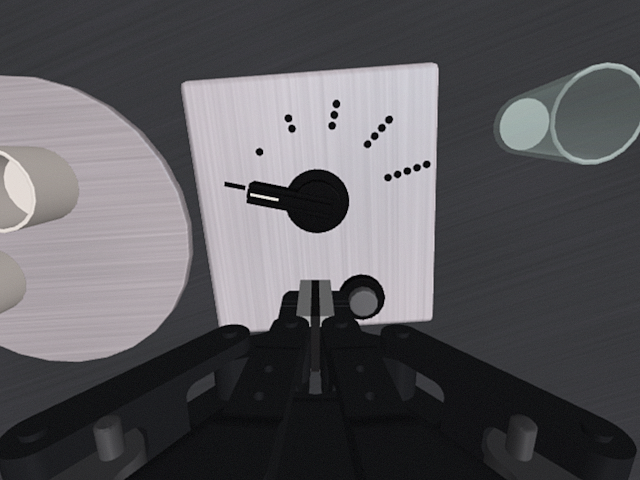

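The handle now rests on the off bar (tip at (248,193), measured 74°). Now I'll push the other flank to speed 3.

```bash
python3 - <<'E'
from h import *
bot.move_to(*pose(75,34,180))
bot.servo_line(pose(75,34,90)[0],speed=120,until_force=15); print(bot.read_state()["ee_pos"],bot.read_state()["clock"])
if arc(75,-2,23,90,9,50): arc(-2,-11,23,90,2,25)
s=bot.read_state(); t=pose(-11,34,90)[0]
bot.servo_line(t,speed=60); bot.servo_line([*t[:2],200],speed=200)
look("l2")
E
```

```text
[532.0769158   29.71977815  90.70366197] 14.9667
66 False [-0.3  0.7 -0. ] 15.5
58 False [0.8 0.3 0.3] 15.8
49 False [-0.  -0.  -0.3] 16.1
41 False [-1.1  0.1 -0.1] 16.4
32 False [ 0.5  0.4 -0.2] 16.7
24 False [ 0.2 -0.6  0.3] 17.0
15 False [-0.   1.4 -1.5] 17.3
7 False [-0.7  1.   0.7] 17.6
-2 False [-0.3  0.2  0. ] 17.9
-6 False [-0.2  0.3 -0.5] 18.2
-11 False [ 0.6 -0.1  0.3] 18.5
handle 811 -13.87327738582784 20.025
```

View pics/l2.png

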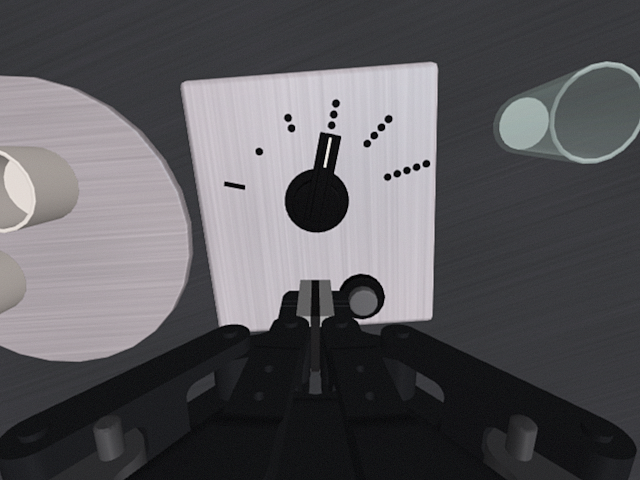

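The handle rests at the 3-dot row (tip at (330,135), -13.9° against a nominal -15°). Now I'll press the start button.

```bash
python3 - <<'E'
from h import *
b=W([-90,-35])+[0.4,0]; q=down(Y)
bot.move_to([*b,150],q)
bot.servo_line([*b,106],speed=100)
hit=bot.servo_line([*b,91],speed=15,until_force=9); s=bot.read_state(); print(hit,s["ee_pos"],s["ft_force"],s["clock"])
bot.dwell(0.2); s=bot.read_state(); print(s["ee_pos"],s["ft_force"])
bot.servo_line([*b,180],speed=100)
look("l3")
E
```

```text
True [443.59277425 -32.66210115  94.97674644] [-2.82385223  0.90471885  8.68401918] 21.8833
[443.59458227 -32.64891316  94.9794702 ] [-1.9403009  -0.22975311  8.93837874]
handle 814 -13.937298420454535 23.6417
```

View pics/l3.png

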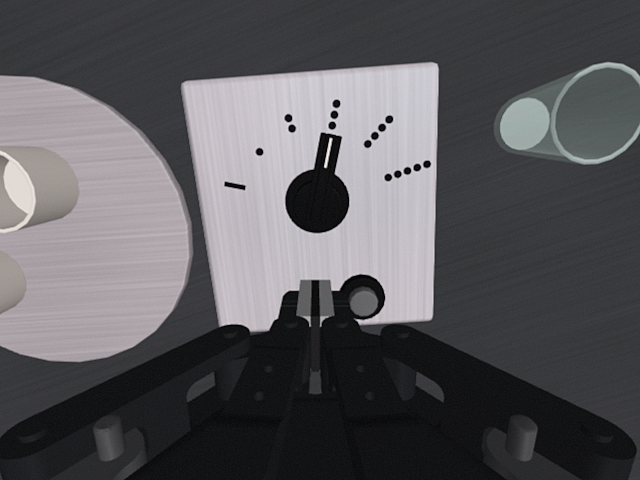

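The button bottomed out: the fingertip reached 76 mm at 9 N, which is 5 mm of travel. It has come up again, the handle is still at 3 dots, and the tumbler and moulds haven't moved. I'm handing in.

```bash
python3 -c "
from rig import bot
print(bot.finish_job())"
```

```text
the job is handed in; nothing more can be done
None
```

I handed the job in: the selector went back to off and then up to speed 3, the start button was pressed fully down and came up again, and the moulds and tumbler were left in place; the hand-in call returned no verdict.

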